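# Cap the waste bottle with the cap that fits

## Task

The analyser's waste bottle, standing in its carrier, must be closed before it is carried away, but the three blue caps on the bench look alike and only one has the bottle's thread. Find by trying which one screws on (clockwise), screw it fully home, and lay the other two in the stainless tray. Leave the other things on the bench where they are.

Things in the scene. Friction and masses are not known exactly. Their poses are not given: they have to be found in the camera images.
- carrier: fixed grey bottle carrier, base 94 x 94 mm, origin under its centre, z up. It holds the white waste bottle (68 mm diameter, yellow band), which cannot turn, on its z axis. A wire bail is folded down on the +x side, reaching 55 mm from the axis, below z = 118 mm
- upright_left (a point): middle of the top of the carrier's +y upright, 130 mm above the table, 40 mm from the axis; another stands opposite at -y. Each 18 mm wide, 8 mm thick, inner face 36 mm from the axis. So fingers holding a cap on the neck have room only towards the carrier's +x and -x, and the cap must be let go and taken again after about a quarter turn
- mouth (a point): centre of the neck's rim, 124 mm above the table, axes as the carrier's. Coarse right-handed thread, crest 45 mm across, its core tapering in at the rim, 30 mm advance a turn. A cap set on it rests with its origin 0 to 12 mm below the rim. Home: origin 17 mm below the rim. A cap that does not fit binds or rides on the thread ends and stays less than 9 mm down; turned back, it lifts off
- collar (a point): centre of the collar at the foot of the neck's thread, 48 mm across, 24 mm below the rim; the bottle's shoulder widens from 29 mm below the rim. The cap that fits goes down 4.8 mm for each radian it is turned clockwise (seen from above), stays where it is let go (1 mm of play), and comes home after 1.2 to 3.6 rad
- steel_tray: fixed stainless instrument tray, 220 mm (its x) x 134 mm (its y), rim 20 mm high, walls 3 mm, origin under its centre, inner floor 3 mm above the table; empty at the start
- cap_1: one of three blue ribbed screw caps, outwardly the same: 56 mm diameter, 32 mm tall, lying mouth down. Origin at the centre of its open mouth, z up through its closed top (top face at z = 32 mm). Its skirt is 17 mm deep inside, with thread lugs at the mouth; which thread it has cannot be seen and does not follow from its number
- cap_2: one of three blue ribbed screw caps, outwardly the same: 56 mm diameter, 32 mm tall, lying mouth down. Origin at the centre of its open mouth, z up through its closed top (top face at z = 32 mm). Its skirt is 17 mm deep inside, with thread lugs at the mouth; which thread it has cannot be seen and does not follow from its number
- cap_3: one of three blue ribbed screw caps, outwardly the same: 56 mm diameter, 32 mm tall, lying mouth down. Origin at the centre of its open mouth, z up through its closed top (top face at z = 32 mm). Its skirt is 17 mm deep inside, with thread lugs at the mouth; which thread it has cannot be seen and does not follow from its number
- tip_box_blue: fixed blue box of pipette tips, 70 x 124 x 97 mm, long along its y, origin under its centre
- tube_rack_front: fixed white rack of test tubes, 98 x 209 mm, long along its y, tubes up to 110 mm above the table, origin under its centre
- small_white_bottle: loose bystander: small white bottle, 30 mm diameter, 52 mm tall, origin under its centre
- stain_bottle: loose bystander: small brown bottle with a red cap, 25 mm diameter, 60 mm tall, origin under its centre
- specimen_pot: loose bystander: clear pot with a red lid, 54 mm diameter, 64 mm tall, origin under its centre
- tape: loose bystander: roll of tape lying flat, 60 mm diameter, 18 mm tall, origin under its centre
- tweezers: loose bystander: tweezers lying flat along their y, 14 x 122 x 8 mm, origin under the centre
- pen: loose bystander: dark blue marker pen lying along its y, 16 x 136 x 14 mm, origin under the centre
Things that resemble listed ones, but are neither listed nor needed, are in the scene too. Leave any green, orange or pink look-alike of the cap_3 alone.

How it is judged:
At the end, for the whole second after the job is handed in: One cap sits fully home on the bottle's neck: its origin at least 15.5 mm below the rim (17 mm is home), within 4 mm of the neck's axis and upright within 0.09 rad. The other two caps lie in the stainless tray, origins at least 20 mm inside its walls and less than 40 mm above its underside, at rest (((z of cap_1 in the frame of mouth below -0.0155 m and horizontal distance between cap_1 and mouth below 0.004 m and angle between cap_1's own z axis and vertical below 0.09 rad and x of cap_2 in the frame of steel_tray between -0.087 and 0.087 m and y of cap_2 in the frame of steel_tray between -0.044 and 0.044 m and z of each of cap_2, cap_3 in the frame of steel_tray below 0.04 m and linear speed of each of cap_2, cap_3 below 0.02 m/s and x of cap_3 in the frame of steel_tray between -0.087 and 0.087 m and y of cap_3 in the frame of steel_tray between -0.044 and 0.044 m) or (z of cap_2 in the frame of mouth below -0.0155 m and horizontal distance between cap_2 and mouth below 0.004 m and angle between cap_2's own z axis and vertical below 0.09 rad and x of cap_1 in the frame of steel_tray between -0.087 and 0.087 m and y of cap_1 in the frame of steel_tray between -0.044 and 0.044 m and z of each of cap_1, cap_3 in the frame of steel_tray below 0.04 m and linear speed of each of cap_1, cap_3 below 0.02 m/s and x of cap_3 in the frame of steel_tray between -0.087 and 0.087 m and y of cap_3 in the frame of steel_tray between -0.044 and 0.044 m) or (z of cap_3 in the frame of mouth below -0.0155 m and horizontal distance between cap_3 and mouth below 0.004 m and angle between cap_3's own z axis and vertical below 0.09 rad and x of cap_1 in the frame of steel_tray between -0.087 and 0.087 m and y of cap_1 in the frame of steel_tray between -0.044 and 0.044 m and z of each of cap_1, cap_2 in the frame of steel_tray below 0.04 m and linear speed of each of cap_1, cap_2 below 0.02 m/s and x of cap_2 in the frame of steel_tray between -0.087 and 0.087 m and y of cap_2 in the frame of steel_tray between -0.044 and 0.044 m))); the robot touches nothing.
It fails at once if a bystander (bottles, pot, tape, tweezers, pen) is shifted by more than 25 to 30 mm (distance of any of small_white_bottle, stain_bottle, specimen_pot, tape from where it was at the start of the episode above 0.025 m or distance of any of tweezers, pen from where it was at the start of the episode above 0.03 m).
It fails at once if a bystander bottle or the pot is knocked over (angle between any of small_white_bottle, stain_bottle, specimen_pot's own z axis and vertical above 0.5 rad).
It fails at once if a cap falls off the table (height (world z) of any of cap_1, cap_2, cap_3 below -0.05 m).
It also fails if it takes over 72 s, if anything falls off the work surface, if the arm or the gripper's body presses on something with over 40 N, if the wrist force passes 120 N, or if a joint passes its speed limit or range.

## Robot

A 7-joint arm with a two-finger parallel gripper is mounted at the origin on a cart in front of the work surface, level with it; the furniture and walls round the work are solid. World frame = base frame: x ahead of the robot, y to its left, z up, the work surface at z = 0. Lengths are in m, angles in rad, forces in N, time in s.
With the tool pointing down it reaches from about 0.425 to 0.875 m from the base axis. Payload 4.7 kg.
Tool frame: the origin (TCP) lies midway between the tips of the shut fingers; the grasp point (between the pads) lies 19 mm behind it (ctrl.grip_depth is the distance from the TCP to the grasp point, in m); z points along the fingers, y is the direction in which the jaws open and shut (so a half turn about z gives the same grasp; the last joint's range is limited). The gripper opens to 87 mm and grips with 3 to 60 N. Pads are 19 mm wide; open, the fingers measure 117 mm over their backs; the gripper's body (75 mm by 190 mm) begins 51 mm behind the grasp point.
Start: joints at [-1.161, 0.321, -0.07, 1.45, 0.023, 1.371, -0.057], TCP at [0.251, 0.6, 0.223] pointing down, gripper open.
Joint ranges: [-2.86, 2.86], [-0.3, 2.09], [-1.38, 1.24], [0.06, 2.45], [-1.56, 4.7], [0.09, 2.05], [-2.69, 2.69]. Speed limits (rad/s): [2.57, 2.57, 3.14, 3.14, 3.14, 3.14, 3.14].

## Interface

Orientations are given as a rotation vector (axis times angle).
In Python, from bench import ctrl gives the robot as it stands. The module is installed in compiled form; this text tells all that it offers.
- The arm moves only by the shell command python3 -m inch 'ROWS' [FORCE]. ROWS is JSON, a list of rows, each a list of 5 numbers: the opening, from -1 (shut) to 1 (fully open), so that 0 is half open, then the shift along the tool's x, y, z in mm, then the turn about the tool's z in rad. In form: [[fingers, tx, ty, tz, twist], ...]. A call has 1 to 5 rows; each row shifts and turns the pose as measured when the row begins, along the tool's axes as they then stand; what a row does not reach is not made up. A row lasts 1/8 s, in which the tool goes at most 62.5 mm and 10.7 degrees, less where a joint would pass 70% of its speed; a pose out of reach is approached as far as the arm can. A call is refused whole if a number of a shift passes 62.5 or a number of a turn 0.188, either way. A call with a gripper value outside its range is refused whole. The fingers move at their own pace and stop on an object; FORCE is the grip in N (left out, the last holds). Time passes only in rows, so rows that do not move let the fingers close. It gives the time, the measured TCP pose, the force and the opening at its end, in the units of the state.
- ctrl.get_state(): the state, without advancing time (a new reading comes with each control period).
- ctrl.get_image(name): name is "side" or "top"; returns a dict with "color" (480x640x3 uint8, red, green, blue), "range_z" (480x640 float32, m along the optical axis (not along the pixel's ray), 0 where there is no reading), "K" (3x3 intrinsics, pixels), "R" (3x3) and "t" (3): a world point X has camera coordinates R X + t. Camera axes: x right, y down, z forward; pixel columns grow to the right and rows downward; lengths in m; the calibration is good to about 2 mm. A picture is of the moment at which its call begins.
- ctrl.close_job(): hands the job in, once; it reports no verdict.
The state is a dict: "time": time; "joint_positions": joint angles; "qd": joint speeds; "joint_torque": joint torques, N m; "position": TCP position; "tool_rot": TCP orientation; "ft_force": force on the tool from outside, world axes, zero at the start; "torque": the same for the moment, N m; "grip_width": opening from 0.0 (shut) to 1.0 (fully open).
Only numpy, scipy, OpenCV 4.12 (cv2) and the standard library are available. Lean on these libraries where they do the work, as an engineer would, in place of code of your own. Each camera call takes 0.05 s, during which the arm holds its last target. There are 200 camera calls.

## Working session

There is one attempt and no reset: what is moved stays moved. The work goes in short steps, Python scripts to look and compute and a shell command to move; the robot and the scene stay as the last step left them, time stands still between calls to the robot, and variables do not carry over. Pictures are saved under pics/ and viewed, about 8 in all and at most 12, crops included, and the job is handed in when it is done.

```bash
mkdir -p pics
python3 - <<'E'
from bench import ctrl
import cv2,numpy as np
s=ctrl.get_state();print(s)
for n in("top","side"):
    d=ctrl.get_image(n);np.savez(f"{n}0.npz",**d);cv2.imwrite(f"pics/{n}0.png",d["color"][:,:,::-1]);print(n,d["K"],d["R"],d["t"])
E
```

```text
{'time': 0.0, 'joint_positions': array([-1.16090543,  0.32183616, -0.07007837,  1.45166859,  0.02262786,
        1.37078716, -0.05688008]), 'qd': array([-0.00082153,  0.00251297,  0.00114623, -0.00035087, -0.00063417,
        0.00016296,  0.0018521 ]), 'joint_torque': array([-1.54372037e-04, -4.91298366e+01, -4.03978424e-01, -3.12513828e+01,
       -6.37538591e-02,  4.41254396e-02,  1.89172297e-04]), 'position': array([0.25044744, 0.59921957, 0.22145614]), 'tool_rot': array([-6.17530465e-01, -3.08004464e+00,  2.97781419e-03]), 'ft_force': array([-0.44647092, -0.176565  , -0.20425918]), 'torque': array([ 0.03926185,  0.00545125, -0.0241252 ]), 'grip_width': 1.0037094996948563}
top [[600.26038231   0.         316.63959634]
 [  0.         600.26038231 235.51787407]
 [  0.           0.           1.        ]] [[-0.02400664 -0.99971006 -0.00186389]
 [-0.98159221  0.02392485 -0.1894844 ]
 [ 0.18947405 -0.0027193  -0.98188196]] [0.03922252 0.5545805  1.48415473]
side [[553.58263674   0.         327.6978073 ]
 [  0.         553.58263674 236.73330626]
 [  0.           0.           1.        ]] [[-0.97906494 -0.2033513  -0.00894997]
 [-0.08323256  0.4400865  -0.8940896 ]
 [ 0.18575304 -0.87462685 -0.44779871]] [0.54830199 0.11408591 1.23924969]
```

View pics/top0.png

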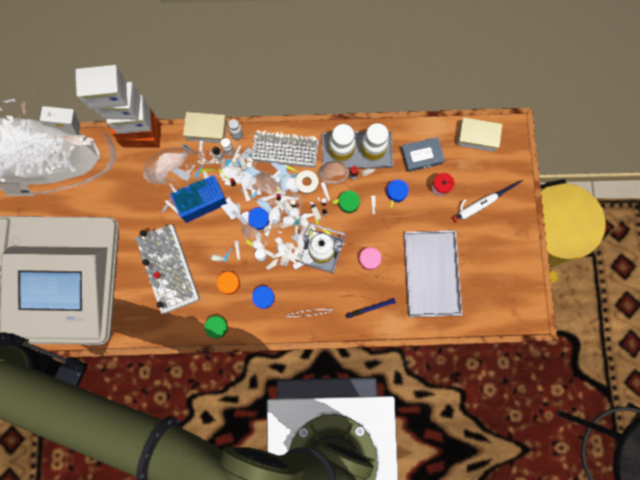

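View pics/side0.png

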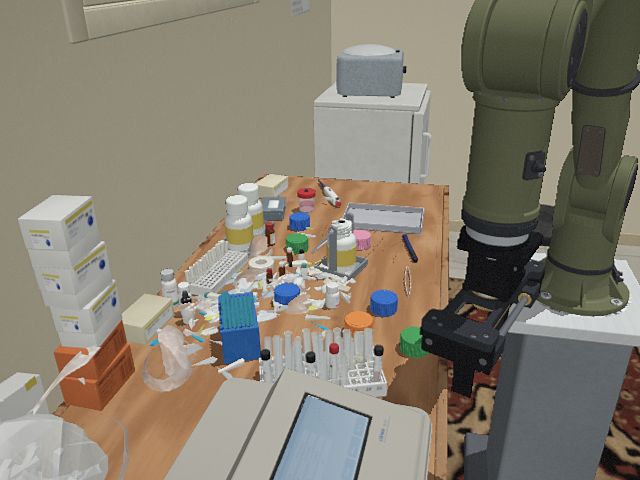

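Top view: blue caps at (259,218), (263,297), (397,190); carrier at (322,248); tray at (433,273). The pen is at (370,308) and the tweezers at (310,313).

```bash
cat > h.py <<'E'
import numpy as np,cv2
def ray(d,uv,z):
    K,R,t=d["K"],d["R"],d["t"];c=-R.T@t
    w=R.T@np.linalg.inv(K)@np.array([uv[0],uv[1],1.]);return c+w*(z-c[2])/w[2]
def proj(d,X):
    p=d["K"]@(d["R"]@np.asarray(X,float)+d["t"]);return p[:2]/p[2]
def cloud(d):
    Z=d["range_z"];v,u=np.indices(Z.shape);K=d["K"]
    P=np.stack([(u-K[0,2])/K[0,0]*Z,(v-K[1,2])/K[1,1]*Z,Z],-1)
    return (P-d["t"])@d["R"]
def blue(d):
    h=cv2.cvtColor(d["color"],cv2.COLOR_RGB2HSV)
    return cv2.inRange(h,(105,170,90),(125,255,255))
E
python3 - <<'E'
from h import *
for n in("top","side"):
    d=dict(np.load(n+"0.npz"));C=cloud(d);m=blue(d)
    k,l,st,ce=cv2.connectedComponentsWithStats(m)
    for i in range(1,k):
        if st[i,4]<100: continue
        P=C[l==i];P=P[d["range_z"][l==i]>0]
        top=P[np.abs(P[:,2]-.032)<.006]
        print(n,st[i],ce[i].round(1),"ray",ray(d,ce[i],.032).round(4),"zmed",np.median(P[:,2]).round(4),"topmean",top.mean(0).round(4) if len(top) else 0,len(top), ((top.min(0)+top.max(0))/2).round(4) if len(top) else 0)
d=dict(np.load("top0.npz"));C=cloud(d)
# tall stuff near carrier
z=C[225:275,295:350,2]
print("rim z max",z.max())
for lo,hi in((.12,.14),(.11,.12),(.1,.11),(.085,.1)):
    P=C[225:275,295:350].reshape(-1,3);P=P[(P[:,2]>lo)&(P[:,2]<hi)];print(lo,len(P),P.mean(0).round(4),P.min(0).round(4),P.max(0).round(4))
P=C[225:350,395:475].reshape(-1,3);P=P[(P[:,2]>.012)&(P[:,2]<.03)]
print("tray",cv2.minAreaRect((P[:,:2]*1000).astype(np.float32)))
im=np.hstack([cv2.resize(d["color"][222:278,288:358],None,fx=8,fy=8,interpolation=cv2.INTER_CUBIC)[:, :400*2]])
cv2.imwrite("pics/car.png",im[:,:,::-1])
E
```

```text
top [179 176  46  45 805] [205.5 199.8] ray [0.6621 0.3155 0.032 ] zmed 0.0685 topmean [0.6341 0.3159 0.0324] 64 [0.6343 0.3174 0.032 ]
top [387 180  21  21 332] [397.1 190.2] ray [ 0.6759 -0.1891  0.032 ] zmed 0.0306 topmean [ 0.6769 -0.1894  0.0312] 286 [ 0.6775 -0.1894  0.0319]
top [249 208  19  21 316] [258.2 217.9] ray [0.6101 0.1773 0.032 ] zmed 0.0319 topmean [0.6106 0.1776 0.032 ] 278 [0.6108 0.1777 0.032 ]
top [253 286  21  22 347] [262.7 296.7] ray [0.4041 0.1669 0.032 ] zmed 0.0319 topmean [0.4038 0.1668 0.032 ] 321 [0.4048 0.1662 0.032 ]
side [290 213  20  18 299] [299.  221.3] ray [ 0.6722 -0.1616  0.032 ] zmed 0.0273 topmean [ 0.678  -0.1825  0.0334] 154 [ 0.6782 -0.1864  0.0322]
side [275 284  25  21 393] [285.9 292.9] ray [0.6104 0.1912 0.032 ] zmed 0.0333 topmean [0.6104 0.1854 0.0334] 309 [0.6115 0.1816 0.0321]
side [370 291  27  25 568] [383.5 303. ] ray [0.4036 0.1902 0.032 ] zmed 0.0308 topmean [0.405  0.175  0.0336] 330 [0.4052 0.172  0.032 ]
side [ 219  297   42   66 1191] [239.9 342.6] ray [0.6479 0.3715 0.032 ] zmed 0.042 topmean [0.6407 0.3854 0.0319] 196 [0.6405 0.385  0.032 ]
rim z max 1.5624222146700077
0.12 183 [0.5221 0.0155 0.1241] [ 0.5007 -0.0302  0.12  ] [0.5456 0.0619 0.135 ]
0.11 183 [0.5234 0.0165 0.1164] [ 0.4996 -0.0332  0.1101] [0.5462 0.062  0.12  ]
0.1 19 [0.5169 0.0142 0.1046] [ 0.4994 -0.0362  0.1002] [0.5528 0.0596 0.1089]
0.085 153 [0.5147 0.0163 0.0904] [ 0.4892 -0.0396  0.085 ] [0.5633 0.0577 0.0999]
tray ((457.13604736328125, -266.8986511230469), (170.00404357910156, 233.9564971923828), 82.43160247802734)
```

View pics/car.png

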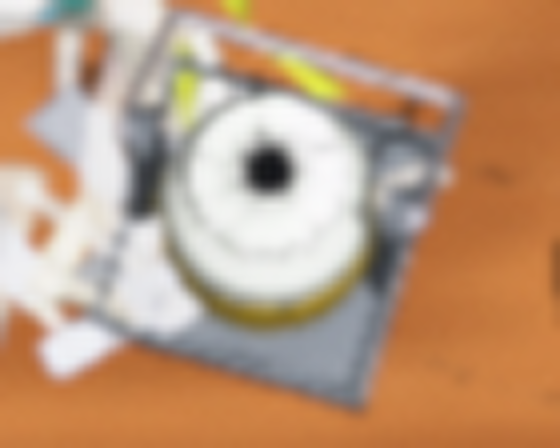

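The crop shows the mouth hole at (268,170), the uprights left at (147,165) and right at (400,190), and the bail on the far (+x) side. The carrier is yawed by roughly -15 to -20 deg.

Run:
```python
from h import *
d=dict(np.load("top0.npz"));C=cloud(d)
f=lambda u,v,z:ray(d,(288+u/8-.44,222+v/8-.44),z)
print("mouth ray",f(268,170,.12), "bail",f(175,15,.115),f(460,98,.115),"base front",f(95,305,.008),f(362,405,.008))
P=C[225:275,295:350].reshape(-1,3);uv=np.stack(np.meshgrid(np.arange(295,350),np.arange(225,275)),-1).reshape(-1,2)
M=f(268,170,.124)
r=np.hypot(*(P[:,:2]-M[:2]).T)
s=(P[:,2]>.122)&(P[:,2]<.14)&(r>.031)&(r<.06)
for p,q in zip(P[s],uv[s]):print(p.round(3),q,end="; ")
s=(P[:,2]>.119)&(P[:,2]<.13)&(r<.03);Q=P[s];print("\nrim",len(Q),Q.mean(0),(Q.min(0)+Q.max(0))/2,np.ptp(Q,0))
print(cv2.minEnclosingCircle((Q[:,:2]*1000).astype(np.float32)))
d=dict(np.load("side0.npz"));C=cloud(d);P=C.reshape(-1,3);r=np.hypot(*(P[:,:2]-M[:2]).T)
for lo,hi in((.126,.135),(.118,.126)):
  for side in(1,-1):
    s=(P[:,2]>lo)&(P[:,2]<hi)&(r<.06)&(r>.03)&((P[:,1]-M[1])*side>0);Q=P[s];print("side",lo,side,len(Q),Q.mean(0) if len(Q) else 0)
s=(P[:,2]>.119)&(P[:,2]<.126)&(r<.03);Q=P[s];print("siderim",len(Q),Q.mean(0),(Q.min(0)+Q.max(0))/2,np.ptp(Q,0))
c=d["color"];m=proj(d,M);u,v=m.astype(int);cv2.imwrite("pics/sc.png",cv2.resize(c[v-40:v+70,u-55:u+55],None,fx=5,fy=5,interpolation=cv2.INTER_CUBIC)[:,:,::-1]);print(m)
```

```text
mouth ray [0.52405879 0.01562974 0.12      ] bail [0.57417763 0.04299915 0.115     ] [ 0.54598509 -0.04393925  0.115     ] base front [0.50076121 0.07223434 0.008     ] [ 0.46572666 -0.01412524  0.008     ]
[0.543 0.054 0.127] [305 235]; [0.543 0.052 0.125] [306 235]; [0.54  0.054 0.128] [305 236]; [0.54  0.052 0.13 ] [306 236]; [0.541 0.05  0.127] [307 236]; [0.539 0.057 0.125] [304 237]; [0.538 0.054 0.128] [305 237]; [0.537 0.052 0.135] [306 237]; [0.537 0.05  0.13 ] [307 237]; [0.536 0.059 0.125] [303 238]; [0.535 0.057 0.129] [304 238]; [0.534 0.054 0.134] [305 238]; [0.535 0.052 0.129] [306 238]; [0.534 0.062 0.124] [302 239]; [0.534 0.055 0.123] [305 239]; [0.532 0.052 0.131] [306 239]; [0.532 0.06  0.122] [303 240]; [0.531 0.057 0.127] [304 240]; [0.53  0.054 0.131] [305 240]; [0.53  0.052 0.128] [306 240]; [0.529 0.06  0.123] [303 241]; [0.529 0.057 0.125] [304 241]; [0.528 0.055 0.126] [305 241]; [0.529 0.052 0.125] [306 241]; [ 0.517 -0.02   0.127] [336 245]; [ 0.517 -0.025  0.126] [338 245]; [ 0.517 -0.028  0.125] [339 245]; [ 0.513 -0.02   0.135] [336 246]; [ 0.513 -0.02
[... 567 characters left out ...]
0.507 -0.03   0.127] [340 249]; [ 0.505 -0.018  0.123] [335 250]; [ 0.504 -0.02   0.13 ] [336 250]; [ 0.504 -0.022  0.127] [337 250]; [ 0.502 -0.02   0.124] [336 251]; 
rim 147 [0.52214391 0.01525908 0.1224291 ] [0.5231649  0.0157676  0.12380171] [0.04487334 0.04407367 0.00956526]
((522.7228393554688, 15.974977493286133), 23.293682098388672)
side 0.126 1 24 [0.53682608 0.05479636 0.12906101]
side 0.126 -1 23 [ 0.51173683 -0.02122457  0.12922581]
side 0.118 1 29 [0.53631156 0.05748803 0.12207112]
side 0.118 -1 25 [ 0.51102771 -0.01994686  0.12171549]
siderim 121 [0.52196995 0.019036   0.12242421] [0.52537756 0.01533583 0.12252008] [0.0459877  0.04896151 0.00684603]
[341.51257932 222.12346221]
```

View pics/sc.png

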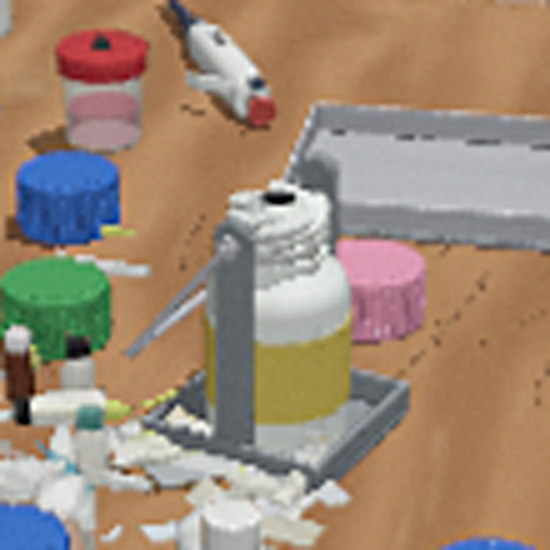

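```bash
cat >> h.py <<'E'
from scipy.spatial.transform import Rotation as Ro
def st():
    from bench import ctrl
    s=ctrl.get_state();R=Ro.from_rotvec(s["tool_rot"]).as_matrix();return s,R
def to(x,y,z,psi=None):
    "remaining tool-frame shift (mm) and twist to reach tip pose; psi deg = jaw direction"
    s,R=st();d=R.T@(np.array([x,y,z])-s["position"])*1000
    cur=np.degrees(np.arctan2(R[1,1],R[0,1]));tw=0 if psi is None else -np.radians((psi-cur+90)%180-90)
    print(f"t={s['time']:.2f} pos={s['position'].round(4)} psi={cur:.1f} q7={s['joint_positions'][6]:.2f} tilt={np.degrees(np.arccos(-R[2,2])):.2f} w={s['grip_width']:.3f} F={s['ft_force'].round(1)} T={s['torque'].round(2)} | shift {d.round(1)} twist {tw:.3f}")
E
python3 - <<'E'
from h import *
P=np.vstack([cloud(dict(np.load(n+"0.npz"))).reshape(-1,3) for n in("top","side")])
P=P[(P[:,2]>-.02)&(P[:,2]<.2)]
for nm,c in dict(A=(.404,.167),B=(.6105,.1775),C=(.6768,-.189)).items():
    o=[]
    for a in range(-90,90,10):
        e=np.array([np.cos(np.radians(a)),np.sin(np.radians(a))]);q=P[:,:2]-c;u=abs(q@e);v=abs(q@[-e[1],e[0]])
        s=(u>.036)&(u<.062)&(v<.014);o.append((a,round(1000*np.percentile(P[s,2],98)) if s.any() else None))
    print(nm,o)
to(.404,.167,.2,25)
E
```

```text
A [(-90, 6), (-80, 7), (-70, 7), (-60, 6), (-50, 5), (-40, 5), (-30, 5), (-20, 5), (-10, 5), (0, 5), (10, 6), (20, 6), (30, 6), (40, 5), (50, 5), (60, 5), (70, 5), (80, 6)]
B [(-90, 19), (-80, 19), (-70, 22), (-60, 28), (-50, 30), (-40, 31), (-30, 32), (-20, 32), (-10, 32), (0, 31), (10, 15), (20, 12), (30, 16), (40, 17), (50, 17), (60, 18), (70, 18), (80, 19)]
C [(-90, 8), (-80, 10), (-70, 10), (-60, 9), (-50, 7), (-40, 6), (-30, 6), (-20, 7), (-10, 6), (0, 7), (10, 6), (20, 6), (30, 6), (40, 6), (50, 6), (60, 6), (70, 6), (80, 7)]
t=0.10 pos=[0.2505 0.5993 0.2216] psi=67.3 q7=-0.06 tilt=0.10 w=1.004 F=[ 0.5 -0.8 -0.5] T=[ 0.03 -0.09  0.05] | shift [-308.3 -339.6   22.2] twist 0.739
```

```bash
python3 -m inch '[[1,-39,-43,0,0],[1,-39,-43,0,0],[1,-39,-43,0,0],[1,-39,-43,0,0],[1,-39,-43,0,0]]' 30; python3 -m inch '[[1,-39,-43,0,0],[1,-39,-43,0,0],[1,-39,-43,0,0],[1,0,0,0,0.18],[1,0,0,10,0.18]]'; python3 -m inch '[[1,0,0,10,0.18],[1,0,0,10,0.18]]'; python3 -c "
from h import *
to(.404,.167,.10,25)"
```

```text
time: 0.72
position: [0.347, 0.321, 0.2177]
tool_rot: [-0.603, -3.079, 0.009]
ft_force: [0.9, -0.3, 0.3]
grip_width: 1.001
time: 1.35
position: [0.409, 0.1458, 0.2079]
tool_rot: [-1.167, -2.915, 0.007]
ft_force: [-0.3, 0.3, 0.2]
grip_width: 1.003
time: 1.6
position: [0.4086, 0.1449, 0.1868]
tool_rot: [-1.688, -2.647, 0.008]
ft_force: [0.3, -0.3, -1.0]
grip_width: 0.998
t=1.60 pos=[0.4086 0.1449 0.1868] psi=25.0 q7=0.00 tilt=0.32 w=0.998 F=[ 0.3 -0.3 -1. ] T=[-0.08 -0.01  0.01] | shift [22.1  5.7 86.8] twist -0.001
```

```bash
python3 -m inch '[[1,22,6,40,0],[1,0,0,40,0],[1,0,0,40,0],[1,0,0,40,0]]' 30; python3 -c "
from h import *
to(.404,.167,.012,25)"
```

```text
time: 2.1
position: [0.4059, 0.1685, 0.0244]
tool_rot: [1.692, 2.646, 0.001]
ft_force: [0.5, -0.3, -0.5]
grip_width: 1.0
t=2.10 pos=[0.4059 0.1685 0.0244] psi=24.8 q7=0.00 tilt=0.07 w=1.000 F=[ 0.5 -0.3 -0.5] T=[-0.05  0.01 -0.  ] | shift [-0.5 -2.3 12.3] twist -0.003
```

```bash
python3 -m inch '[[1,-1,-2,12,0],[-1,0,0,0,0],[-1,0,0,0,0],[-1,0,0,0,0],[-1,0,0,0,0]]' 30;python3 -m inch '[[-1,0,0,0,0],[-1,0,0,-30,0],[-1,0,0,-45,0],[-1,0,0,-45,0],[-1,0,0,-45,0]]' 30; python3 -c "
from h import *
to(.5235,.0162,.19,25)
from bench import ctrl
d=ctrl.get_image('side');cv2.imwrite('pics/g1.png',d['color'][150:450,200:640,::-1])"
```

```text
time: 2.72
position: [0.4048, 0.1667, 0.0134]
tool_rot: [1.692, 2.646, 0.002]
ft_force: [0.7, -0.1, -0.6]
grip_width: 0.637
time: 3.35
position: [0.402, 0.1654, 0.1804]
tool_rot: [-1.691, -2.645, 0.008]
ft_force: [0.5, 0.8, -0.7]
grip_width: 0.634
t=3.35 pos=[0.402  0.1654 0.1804] psi=24.8 q7=-0.05 tilt=0.32 w=0.634 F=[ 0.5  0.8 -0.7] T=[ 0.01 -0.07 -0.01] | shift [-186.4   47.7   -9.6] twist -0.003
```

View pics/g1.png

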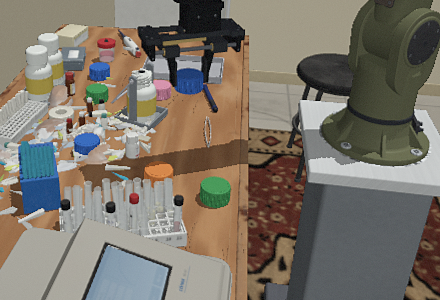

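```bash
python3 -m inch '[[-1,-47,12,-2,0],[-1,-47,12,-2,0],[-1,-47,12,-2,0],[-1,-46,12,-2,0],[-1,0,0,0,0]]' 30; python3 -c "
from h import *
to(.5235,.0162,.15,25)"
```

```text
time: 4.03
position: [0.5326, 0.0145, 0.1983]
tool_rot: [1.683, 2.643, 0.016]
ft_force: [-0.4, -0.3, 0.1]
grip_width: 0.632
t=4.03 pos=[0.5326 0.0145 0.1983] psi=25.0 q7=0.40 tilt=0.74 w=0.632 F=[-0.4 -0.3  0.1] T=[-0.    0.1   0.04] | shift [ 5.5 -8.1 48.1] twist 0.000
```

```bash
python3 -m inch '[[-1,5,-8,25,0],[-1,0,0,22,0],[-1,0,0,0,0]]' 30; python3 -c "
from h import *
to(.5235,.0162,.14,25)"
```

```text
time: 4.4
position: [0.5227, 0.0175, 0.1496]
tool_rot: [1.684, 2.645, 0.017]
ft_force: [0.5, 0.3, -0.8]
grip_width: 0.637
t=4.40 pos=[0.5227 0.0175 0.1496] psi=25.0 q7=0.40 tilt=0.71 w=0.637 F=[ 0.5  0.3 -0.8] T=[-0.09  0.06 -0.02] | shift [-1.5  0.1  9.6] twist 0.001
```

Now go down gently until contact.

```bash
python3 -m inch '[[-1,-1.5,0,6,0],[-1,0,0,4,0],[-1,0,0,3,0]]' 30; python3 -m inch '[[-1,0,0,3,0],[-1,0,0,3,0]]';python3 -m inch '[[-1,0,0,3,0],[-1,0,0,3,0]]'; python3 -c "
from h import *
to(.5235,.0162,.14,25)"
```

```text
time: 4.78
position: [0.5245, 0.0174, 0.138]
tool_rot: [1.681, 2.645, 0.021]
ft_force: [-0.4, -0.6, -0.8]
grip_width: 0.634
time: 5.03
position: [0.5251, 0.0173, 0.134]
tool_rot: [1.68, 2.644, 0.022]
ft_force: [-8.5, -0.7, 21.7]
grip_width: 0.637
time: 5.28
position: [0.5252, 0.0172, 0.1341]
tool_rot: [1.683, 2.645, 0.025]
ft_force: [-8.8, -1.1, 19.6]
grip_width: 0.63
t=5.28 pos=[0.5252 0.0172 0.1341] psi=25.1 q7=0.41 tilt=0.98 w=0.630 F=[-8.8 -1.1 19.6] T=[-0.26  2.22 -0.09] | shift [-0.1 -1.9 -5.9] twist 0.001
```

```bash
python3 -m inch '[[-1,0,-1.5,0,0],[-1,0,-0.5,1.5,0.1],[-1,0,0,1.5,0.18],[-1,0,0,1.5,0.18],[-1,0,0,1.5,0.18]]' 30; python3 -c "
from h import *
to(.5235,.0162,.14,-65)"; python3 -m inch '[[-1,0,0,1.5,0.18],[-1,0,0,1.5,0.18],[-1,0,0,1.5,0.18]]' 30; python3 -c "
from h import *
to(.5235,.0162,.14,-65)"
```

```text
time: 5.9
position: [0.5259, 0.0137, 0.1325]
tool_rot: [2.45, 1.957, 0.032]
ft_force: [-2.8, -0.0, 6.5]
grip_width: 0.636
t=5.90 pos=[0.5259 0.0137 0.1325] psi=-12.8 q7=-0.24 tilt=1.23 w=0.636 F=[-2.8 -0.   6.5] T=[-0.24  0.9   0.05] | shift [ 2.  -2.8 -7.5] twist 0.911
time: 6.28
position: [0.526, 0.0134, 0.1297]
tool_rot: [-2.899, -1.207, -0.034]
ft_force: [-1.4, -0.2, 4.2]
grip_width: 0.636
t=6.28 pos=[0.526  0.0134 0.1297] psi=-44.8 q7=-0.79 tilt=1.24 w=0.636 F=[-1.4 -0.2  4.2] T=[-0.14  0.44  0.06] | shift [  0.4  -3.7 -10.4] twist 0.353
```

```bash
python3 -m inch '[[-1,0,0,1.5,0.18],[-1,0,0,1.2,0.15]]' 30; python3 -c "
from h import *
to(.5235,.0162,.14,-65)"
```

```text
time: 6.52
position: [0.5262, 0.0133, 0.128]
tool_rot: [-3.059, -0.697, -0.034]
ft_force: [-1.7, -0.5, 3.8]
grip_width: 0.639
t=6.53 pos=[0.5262 0.0133 0.128 ] psi=-64.3 q7=-1.13 tilt=1.25 w=0.639 F=[-1.7 -0.5  3.8] T=[-0.17  0.58  0.05] | shift [ -0.9  -3.8 -12. ] twist 0.012
```

```bash
python3 -m inch '[[1,0,0,0,0],[1,0,0,0,0],[1,0,0,0,0],[1,0,0,-1,-0.18],[1,0,0,-1,-0.18]]' 30;  python3 -m inch '[[1,0,0,-1,-0.18],[1,0,0,0,-0.18],[1,0,0,0,-0.18],[1,0,0,0,-0.18],[1,0,0,0,-0.18]]' 30; python3 -m inch '[[1,0,0,0,-0.18],[1,0,0,0,-0.1]]' 30; python3 -c "
from h import *
to(.5255,.014,.131,25)
from bench import ctrl
d=ctrl.get_image('side');m=proj(d,(.525,.014,.12)).astype(int);u,v=m
cv2.imwrite('pics/s2.png',cv2.resize(d['color'][v-60:v+60,u-70:u+70],None,fx=5,fy=5,interpolation=cv2.INTER_CUBIC)[:,:,::-1])
np.savez('s2.npz',**d)"
```

```text
time: 7.15
position: [0.5262, 0.0133, 0.1294]
tool_rot: [2.877, 1.262, 0.034]
ft_force: [-0.1, -0.6, -0.8]
grip_width: 0.986
time: 7.78
position: [0.5261, 0.0131, 0.1299]
tool_rot: [1.991, 2.417, 0.03]
ft_force: [0.4, -0.4, 0.6]
grip_width: 1.001
time: 8.02
position: [0.526, 0.0131, 0.1297]
tool_rot: [1.616, 2.679, 0.027]
ft_force: [0.4, 0.3, 0.2]
grip_width: 1.001
t=8.03 pos=[0.526  0.0131 0.1297] psi=27.8 q7=0.47 tilt=1.21 w=1.001 F=[0.4 0.3 0.2] T=[-0.04  0.06  0.02] | shift [ 1.1  0.  -1.3] twist 0.049
```

View pics/s2.png

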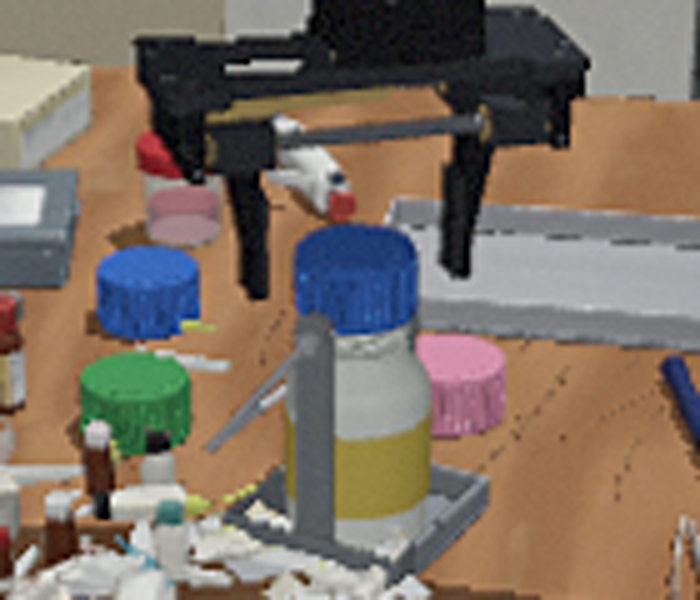

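The cap sits upright on the neck between the fingers at about (355,280), well down. I'll regrip and keep turning.

```bash
python3 -m inch '[[-1,0,0,0,0],[-1,0,0,0,0],[-1,0,0,0,0],[-1,0,0,0,0],[-1,0,0,0.5,0.1]]' 30;  python3 -m inch '[[-1,0,0,1.3,0.18],[-1,0,0,1.3,0.18],[-1,0,0,1.3,0.18],[-1,0,0,1.3,0.18]]' 30; python3 -c "
from h import *
to(.5255,.014,.122,-65)"
```

```text
time: 8.7
position: [0.526, 0.013, 0.129]
tool_rot: [1.753, 2.593, 0.027]
ft_force: [-0.8, 0.3, -0.5]
grip_width: 0.637
time: 9.2
position: [0.5263, 0.0131, 0.1255]
tool_rot: [2.582, 1.783, 0.033]
ft_force: [-1.4, 0.6, 3.8]
grip_width: 0.638
t=9.20 pos=[0.5263 0.0131 0.1255] psi=-20.8 q7=-0.37 tilt=1.23 w=0.638 F=[-1.4  0.6  3.8] T=[-0.19  0.52  0.11] | shift [ 0.5 -1.1  3.5] twist 0.772
```

```bash
python3 -m inch '[[-1,0,0,1.3,0.18],[-1,0,0,1.3,0.18]]' 30; python3 -m inch '[[-1,0,0,1.3,0.18]]' 30;python3 -m inch '[[-1,0,0,1.3,0.15]]' 30; python3 -c "
from h import *
to(.5255,.014,.122,-65)"
```

```text
time: 9.45
position: [0.5259, 0.0126, 0.1238]
tool_rot: [2.87, 1.276, 0.031]
ft_force: [-2.5, -1.1, 3.7]
grip_width: 0.635
time: 9.57
position: [0.5255, 0.0123, 0.1229]
tool_rot: [-2.975, -1.004, -0.03]
ft_force: [-2.8, -0.3, 4.8]
grip_width: 0.634
time: 9.7
position: [0.5251, 0.0121, 0.1221]
tool_rot: [-3.043, -0.771, -0.028]
ft_force: [-3.2, -0.8, 5.8]
grip_width: 0.636
t=9.70 pos=[0.5251 0.0121 0.1221] psi=-61.6 q7=-1.07 tilt=1.03 w=0.636 F=[-3.2 -0.8  5.8] T=[-0.4   0.75  0.19] | shift [ 1.2 -1.5  0.1] twist 0.060
```

```bash
python3 -m inch '[[-1,0,0,1,0.1]]' 30;python3 -m inch '[[-1,0,0,1,0.1]]' 30; python3 -c "
from h import *
to(.5255,.014,.122,-65)"
```

```text
time: 9.82
position: [0.5246, 0.012, 0.1219]
tool_rot: [-3.077, -0.614, -0.025]
ft_force: [-5.4, -0.4, 9.1]
grip_width: 0.637
time: 9.95
position: [0.5235, 0.0122, 0.1216]
tool_rot: [-3.103, -0.458, -0.021]
ft_force: [-6.6, 0.4, 3.3]
grip_width: 0.638
t=9.95 pos=[0.5235 0.0122 0.1216] psi=-73.2 q7=-1.28 tilt=0.79 w=0.638 F=[-6.6  0.4  3.3] T=[-0.44  1.69  0.73] | shift [ 2.4 -1.1 -0.4] twist -0.143
```

```bash
python3 -m inch '[[-1,0,0,0,-0.05],[1,0,0,0,0],[1,0,0,0,0],[1,0,0,0,0],[1,0,0,-40,0]]' 30;python3 -m inch '[[1,0,0,-40,-0.18],[1,0,0,0,-0.18],[1,0,0,0,-0.18]]' 30; python3 -c "
from h import *
to(.6768,-.189,.17,-40)"
```

```text
time: 10.58
position: [0.5205, 0.012, 0.1594]
tool_rot: [-3.093, -0.533, -0.01]
ft_force: [0.6, 0.2, -0.7]
grip_width: 0.966
time: 10.95
position: [0.5222, 0.0117, 0.204]
tool_rot: [-2.831, -1.361, -0.02]
ft_force: [0.7, 0.6, -0.8]
grip_width: 1.004
t=10.95 pos=[0.5222 0.0117 0.204 ] psi=-38.6 q7=-0.72 tilt=0.75 w=1.004 F=[ 0.7  0.6 -0.8] T=[-0.16  0.14  0.01] | shift [-60.7 245.8  34.6] twist 0.024
```

```bash
python3 -m inch '[[1,-12,49,0,0],[1,-12,49,0,0],[1,-12,49,0,0],[1,-12,49,0,0],[1,-12,49,20,0]]' 30;python3 -m inch '[[1,0,0,30,0],[1,0,0,30,0]]'; python3 -c "
from h import *
to(.6768,-.189,.013,-40)
from bench import ctrl
d=ctrl.get_image('side');C=cloud(d);m=blue(d);u,v=proj(d,(.5235,.0162,.125)).astype(int)
k,l,s,c=cv2.connectedComponentsWithStats(m);i=l[v,u];P=C[l==i];print(s[i],c[i],'zmax pct',np.percentile(P[:,2],[1,50,90,95,99]))
T=P[P[:,2]>np.percentile(P[:,2],97)-.006];print(T.mean(0),(T.min(0)+T.max(0))/2)"
```

```text
time: 11.58
position: [0.6836, -0.1857, 0.1865]
tool_rot: [-2.821, -1.379, -0.032]
ft_force: [-0.1, 0.9, 1.1]
grip_width: 1.001
time: 11.82
position: [0.686, -0.1916, 0.1239]
tool_rot: [2.824, 1.369, 0.029]
ft_force: [-0.6, 1.2, 0.4]
grip_width: 0.997
t=11.82 pos=[ 0.686  -0.1916  0.1239] psi=-38.3 q7=-0.20 tilt=1.06 w=0.997 F=[-0.6  1.2  0.4] T=[-0.04  0.14 -0.02] | shift [ -5.3 -10.  110.7] twist 0.030
[330 212  24  21 396] [342.33838384 220.98484848] zmax pct [0.11109461 0.13673791 0.14257015 0.14298882 0.14414216]
[0.52179217 0.02215791 0.14136839] [0.52230548 0.01990858 0.14151559]
```

```bash
python3 -m inch '[[1,-5,-10,40,0],[1,0,0,35,0],[1,0,0,20,0]]' 30; python3 -c "
from h import *
to(.6768,-.189,.014,-40)"
```

```text
time: 12.25
position: [0.6744, -0.1883, 0.0231]
tool_rot: [2.827, 1.369, 0.022]
ft_force: [-0.5, -0.5, -0.5]
grip_width: 1.001
t=12.25 pos=[ 0.6744 -0.1883  0.0231] psi=-38.3 q7=-0.16 tilt=0.81 w=1.001 F=[-0.5 -0.5 -0.5] T=[-0.12  0.11 -0.05] | shift [0.9 2.2 9.1] twist 0.029
```

```bash
python3 -m inch '[[1,1,2,9,0],[-1,0,0,0,0],[-1,0,0,0,0],[-1,0,0,0,0],[-1,0,0,0,0]]' 30;python3 -m inch '[[-1,0,0,0,0],[-1,0,0,-30,0],[-1,0,0,-45,0],[-1,0,0,-45,0]]' 30; python3 -c "
from h import *
d=dict(np.load('top0.npz'))
h=cv2.cvtColor(d['color'],cv2.COLOR_RGB2HSV);m=cv2.inRange(h,(0,0,90),(180,70,255));k,l,s,c=cv2.connectedComponentsWithStats(m);i=l[273,433];print(s[i],c[i])
r=cv2.minAreaRect(np.argwhere(l==i)[:,::-1].astype(np.float32));b=cv2.boxPoints(r);print(r)
for z in(.003,.02):print([ray(d,p,z)[:2].round(4) for p in b],ray(d,r[0],z).round(4))
C=ray(d,r[0],.015);to(C[0],C[1],.15,None)"
```

```text
time: 12.88
position: [0.6793, -0.1891, 0.0172]
tool_rot: [2.824, 1.369, 0.028]
ft_force: [-0.1, 0.8, 0.1]
grip_width: 0.636
time: 13.38
position: [0.6742, -0.1884, 0.1355]
tool_rot: [-2.825, -1.369, -0.016]
ft_force: [0.2, 0.1, 0.2]
grip_width: 0.638
[ 404  230   58   87 4473] [432.15314107 273.63357925]
((432.6069030761719, 273.3172607421875), (86.4388198852539, 53.437042236328125), 86.633544921875)
[array([ 0.5696, -0.2043]), array([ 0.5746, -0.346 ]), array([ 0.3475, -0.3436]), array([ 0.3428, -0.2057])] [ 0.4571 -0.2749  0.003 ]
[array([ 0.5663, -0.2017]), array([ 0.5713, -0.3419]), array([ 0.3466, -0.3395]), array([ 0.3419, -0.2031])] [ 0.455  -0.2716  0.02  ]
t=13.38 pos=[ 0.6742 -0.1884  0.1355] psi=-38.3 q7=-0.20 tilt=0.62 w=0.638 F=[0.2 0.1 0.2] T=[-0.05  0.06  0.04] | shift [-201.3 -119.4  -16.9] twist 0.000
```

```bash
python3 -c "
from h import *
to(.504,-.272,.14,None)"; python3 -m inch '[[-1,-33,-18,-5,0],[-1,-34,-18,0,0],[-1,-34,-18,0,0],[-1,-33,-18,0,0],[-1,-20,-10,0,0]]' 30;python3 -c "
from h import *
to(.504,-.272,.022,None)"
```

```text
t=13.38 pos=[ 0.6742 -0.1884  0.1355] psi=-38.3 q7=-0.20 tilt=0.62 w=0.638 F=[0.2 0.1 0.2] T=[-0.05  0.06  0.04] | shift [-171.   -81.8   -6.5] twist 0.000
time: 14.0
position: [0.5145, -0.2606, 0.1437]
tool_rot: [2.821, 1.373, 0.032]
ft_force: [0.8, 0.3, 0.1]
grip_width: 0.633
t=14.00 pos=[ 0.5145 -0.2606  0.1437] psi=-38.1 q7=-0.07 tilt=1.17 w=0.633 F=[0.8 0.3 0.1] T=[-0.11  0.11  0.03] | shift [-17.4  -2.7 121.4] twist 0.000
```

```bash
python3 -m inch '[[-1,-17,-3,35,0],[-1,0,0,35,0],[-1,0,0,30,0],[-1,0,0,10,0]]' 30;python3 -c "
from h import *
to(.504,-.272,.022,None)"
```

```text
time: 14.5
position: [0.5054, -0.2731, 0.0332]
tool_rot: [2.819, 1.37, 0.042]
ft_force: [0.3, -0.8, -0.8]
grip_width: 0.634
t=14.50 pos=[ 0.5054 -0.2731  0.0332] psi=-38.2 q7=0.04 tilt=1.58 w=0.634 F=[ 0.3 -0.8 -0.8] T=[-0.04  0.13  0.01] | shift [-0.2 -2.  11.2] twist 0.000
```

```bash
python3 -m inch '[[-1,0,-2,9,0],[-1,0,0,2,0],[0.6,0,0,0,0],[0.6,0,0,0,0],[0.6,0,0,-30,0]]' 30;python3 -m inch '[[0.6,0,0,-50,0],[1,0,0,-50,0],[1,0,0,-50,0]]';python3 -c "
from h import *
to(.6105,.1775,.2,20)"
```

```text
time: 15.12
position: [0.5043, -0.2715, 0.053]
tool_rot: [2.817, 1.371, 0.042]
ft_force: [0.1, 0.5, 0.5]
grip_width: 0.788
time: 15.5
position: [0.4993, -0.2719, 0.2071]
tool_rot: [2.819, 1.371, 0.041]
ft_force: [0.7, 0.4, -0.1]
grip_width: 0.935
t=15.50 pos=[ 0.4993 -0.2719  0.2071] psi=-38.1 q7=-0.09 tilt=1.54 w=0.935 F=[ 0.7  0.4 -0.1] T=[-0.09  0.08 -0.01] | shift [ 422.  -190.1   12.3] twist -1.015
```

```bash
python3 -m inch '[[1,53,-24,0,0],[1,53,-24,0,0],[1,53,-24,0,0],[1,53,-24,0,0],[1,53,-24,0,0]]' 30;python3 -m inch '[[1,53,-24,0,0],[1,53,-24,0,0],[1,53,-24,0,0],[1,0,0,0,-0.18],[1,0,0,0,-0.18]]';python3 -m inch '[[1,0,0,0,-0.18],[1,0,0,0,-0.18],[1,0,0,0,-0.18],[1,0,0,0,-0.12]]';python3 -c "
from h import *
from bench import ctrl
d=ctrl.get_image('side');cv2.imwrite('pics/b.png',cv2.resize(d['color'][190:370,170:410],None,fx=3,fy=3,interpolation=cv2.INTER_CUBIC)[:,:,::-1]);np.savez('b.npz',**d)
C=cloud(d);m=blue(d);k,l,s,c=cv2.connectedComponentsWithStats(m)
for i in range(1,k):
  if s[i,4]>150:P=C[l==i];print(s[i],c[i].round(1),ray(d,c[i],.032).round(3),np.percentile(P[:,2],[50,90,95,99]).round(4))
to(.6105,.1775,.1,20)"
```

```text
time: 16.12
position: [0.5748, 0.0084, 0.2217]
tool_rot: [2.819, 1.344, 0.068]
ft_force: [0.1, 0.3, 0.3]
grip_width: 0.998
time: 16.75
position: [0.6205, 0.191, 0.2277]
tool_rot: [2.514, 1.84, 0.073]
ft_force: [0.0, 0.3, -0.3]
grip_width: 1.0
time: 17.25
position: [0.6212, 0.1918, 0.2302]
tool_rot: [1.743, 2.563, 0.061]
ft_force: [-0.3, 0.8, -0.6]
grip_width: 1.002
[358 205  19  17 283] [366.8 213.1] [ 0.501 -0.249  0.032] [0.0311 0.0388 0.0396 0.1538]
[330 212  24  21 397] [342.4 221. ] [ 0.558 -0.185  0.032] [0.1366 0.1426 0.1432 0.1443]
[275 283  25  22 400] [285.9 292.9] [0.61  0.191 0.032] [0.0334 0.036  0.0366 0.0375]
[ 219  297   41   66 1219] [239.7 342.1] [0.649 0.37  0.032] [0.0431 0.0723 0.0737 0.0753]
t=17.30 pos=[0.6212 0.1918 0.2303] psi=21.8 q7=0.10 tilt=3.27 w=0.993 F=[-0.8 -0.  -0.3] T=[-0.09  0.08  0.01] | shift [ -7.7 -22.4 129.4] twist 0.031
```

View pics/b.png

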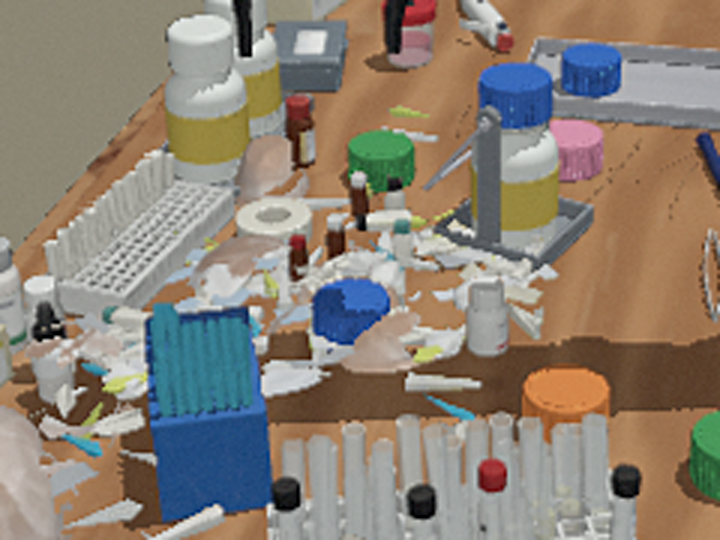

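Side view: the screwed cap is upright on the bottle at (515,95) and one cap is in the tray at (590,70). Taking cap B's depth bias as reference, the bottle cap's top is at z≈0.139, which is home. Next I'll check the gripper body's clearance to the tip box at cap B.

```bash
python3 -c "
from h import *
P=np.vstack([cloud(dict(np.load(n+'0.npz'))).reshape(-1,3) for n in('top','side')])
P=P[(P[:,2]>.07)&(P[:,2]<.3)]
q=P[:,:2]-[.6105,.1775]
for a in range(-10,50,5):
    e=np.array([np.cos(np.radians(a)),np.sin(np.radians(a))]);u=abs(q@e);v=abs(q@[-e[1],e[0]])
    g=np.maximum(u-.095,v-.0375);i=g.argmin();print(a,(g<.0).sum(),g.min().round(4),P[i].round(3))
d=dict(np.load('b.npz'));print('white btl',ray(d,(170+487/3,190+350/3),0).round(3))
"; python3 -m inch '[[1,-8,-22,30,0],[1,0,0,35,0]]' 30;python3 -c "
from h import *
to(.6105,.1775,.018,15)"
```

```text
-10 0 0.0551 [0.658 0.263 0.072]
-5 0 0.052 [0.658 0.263 0.072]
0 0 0.0481 [0.658 0.263 0.072]
5 0 0.0434 [0.662 0.263 0.073]
10 0 0.0379 [0.662 0.263 0.073]
15 0 0.0313 [0.678 0.267 0.071]
20 0 0.0234 [0.678 0.267 0.071]
25 0 0.0142 [0.687 0.27  0.072]
30 0 0.008 [0.678 0.267 0.071]
35 0 0.0021 [0.668 0.265 0.073]
40 4 -0.0024 [0.658 0.263 0.072]
45 4 -0.001 [0.655 0.266 0.073]
white btl [0.513 0.177 0.   ]
time: 17.55
position: [0.6101, 0.1769, 0.1676]
tool_rot: [1.741, 2.557, 0.072]
ft_force: [0.7, -0.4, -0.1]
grip_width: 0.998
t=17.55 pos=[0.6101 0.1769 0.1676] psi=21.5 q7=0.12 tilt=3.79 w=0.998 F=[ 0.7 -0.4 -0.1] T=[-0.05  0.07  0.  ] | shift [  2.3  -9.1 149.4] twist 0.114
```

```bash
python3 -m inch '[[1,1,-3,40,0],[1,1,-3,40,0],[1,0,-2,40,0]]' 30;python3 -c "
from h import *
to(.6105,.1775,.018,20)"
```

```text
time: 17.92
position: [0.6118, 0.1776, 0.0472]
tool_rot: [1.748, 2.548, 0.081]
ft_force: [0.1, 1.5, -0.0]
grip_width: 1.001
t=17.93 pos=[0.6118 0.1776 0.0472] psi=21.1 q7=0.14 tilt=4.16 w=1.001 F=[ 0.1  1.5 -0. ] T=[-0.1   0.1  -0.03] | shift [ 0.7 -3.3 29. ] twist 0.020
```

```bash
python3 -m inch '[[1,1,-3,20,0],[1,0,0,8,0],[-1,0,0,0,0],[-1,0,0,0,0],[-1,0,0,0,0]]' 30;python3 -m inch '[[-1,0,0,0,0],[-1,0,0,0,0],[-1,0,0,-20,0],[-1,0,0,-45,0],[-1,0,0,-45,0]]';python3 -m inch '[[-1,0,0,-45,0],[-1,0,0,-45,0]]';python3 -c "
from h import *
to(.408,-.272,.2,-38)"
```

```text
time: 18.55
position: [0.6109, 0.1774, 0.0185]
tool_rot: [1.755, 2.543, 0.08]
ft_force: [0.5, 0.2, -0.1]
grip_width: 0.741
time: 19.18
position: [0.6009, 0.1751, 0.1307]
tool_rot: [1.757, 2.545, 0.074]
ft_force: [0.3, 0.4, 0.4]
grip_width: 0.631
time: 19.42
position: [0.5945, 0.1736, 0.2265]
tool_rot: [1.758, 2.543, 0.077]
ft_force: [1.0, 1.2, -0.9]
grip_width: 0.634
t=19.43 pos=[0.5945 0.1736 0.2265] psi=20.7 q7=0.08 tilt=4.01 w=0.634 F=[ 1.   1.2 -0.9] T=[-0.04  0.07 -0.02] | shift [-350.7 -333.2    7.8] twist 1.025
```

```bash
python3 -m inch '[[-1,-44,-42,0,0],[-1,-44,-42,0,0],[-1,-44,-42,0,0],[-1,-44,-42,0,0],[-1,-44,-42,0,0]]' 30;python3 -m inch '[[-1,-44,-42,0,0],[-1,-44,-42,0,0],[-1,-44,-42,0,0],[-1,0,0,0,0.18],[-1,0,0,0,0.18]]';python3 -m inch '[[-1,0,0,0,0.18],[-1,0,0,0,0.18],[-1,0,0,0,0.18],[-1,0,0,0,0.12]]';python3 -c "
from h import *
to(.408,-.272,.10,-38)"
```

```text
time: 20.05
position: [0.4789, -0.1091, 0.2255]
tool_rot: [1.739, 2.539, 0.105]
ft_force: [1.1, -0.4, -0.5]
grip_width: 0.635
time: 20.68
position: [0.4031, -0.2886, 0.2223]
tool_rot: [2.187, 2.171, 0.138]
ft_force: [0.1, 0.4, -1.6]
grip_width: 0.636
time: 21.18
position: [0.4016, -0.2905, 0.2273]
tool_rot: [2.817, 1.322, 0.171]
ft_force: [0.3, -0.4, -0.6]
grip_width: 0.631
t=21.18 pos=[ 0.4016 -0.2905  0.2273] psi=-39.9 q7=-0.11 tilt=6.46 w=0.631 F=[ 0.3 -0.4 -0.6] T=[-0.08  0.23  0.03] | shift [  7.  -15.8 127.6] twist -0.033
```

```bash
python3 -m inch '[[-1,3,-6,40,0],[-1,2,-5,40,0],[-1,2,-5,40,0],[-1,0,0,40,0]]' 30;python3 -c "
from h import *
to(.408,-.272,.027,-38)"
```

```text
time: 21.68
position: [0.4163, -0.2734, 0.073]
tool_rot: [2.81, 1.314, 0.195]
ft_force: [0.8, 0.1, -0.7]
grip_width: 0.634
t=21.68 pos=[ 0.4163 -0.2734  0.073 ] psi=-40.1 q7=0.03 tilt=7.43 w=0.634 F=[ 0.8  0.1 -0.7] T=[-0.13  0.28 -0.07] | shift [ -8.8 -11.1  44.5] twist -0.037
```

```bash
python3 -m inch '[[-1,-5,-6,22,0],[-1,-4,-5,20,0],[-1,0,0,2,0]]' 30;python3 -c "
from h import *
to(.408,-.272,.025,-38)"
```

```text
time: 22.05
position: [0.407, -0.2712, 0.0268]
tool_rot: [2.812, 1.315, 0.195]
ft_force: [0.0, 0.0, -0.1]
grip_width: 0.635
t=22.05 pos=[ 0.407  -0.2712  0.0268] psi=-40.1 q7=0.11 tilt=7.42 w=0.635 F=[ 0.   0.  -0.1] T=[-0.12  0.25 -0.04] | shift [-0.2  1.1  1.9] twist -0.037
```

```bash
python3 -m inch '[[-1,0,0,3,0],[0.6,0,0,0,0],[0.6,0,0,0,0],[0.6,0,0,0,0],[0.6,0,0,-25,0]]' 30;python3 -m inch '[[0.6,0,0,-50,0],[0.6,0,0,-50,0],[0.6,0,0,-50,0],[1,40,-40,0,0],[1,40,-40,0,0]]';python3 -m inch '[[1,40,-40,0,0],[1,40,-40,0,0],[1,40,-40,0,0],[1,40,-40,0,0],[1,40,-40,0,0]]';python3 -m inch '[[1,40,-40,0,0],[1,40,-40,0,0],[1,0,0,0,0]]';python3 -c "
from h import *
from bench import ctrl
to(.408,-.272,.10,-38)
d=ctrl.get_image('top');cv2.imwrite('pics/end.png',d['color'][:,:,::-1]);e=ctrl.get_image('side')
o=dict(np.load('top0.npz'))
for n,x in(('top',d),('side',e)):
  C=cloud(x);m=blue(x);k,l,s,c=cv2.connectedComponentsWithStats(m)
  for i in range(1,k):
    if s[i,4]>150:
      P=C[l==i];z=.035 if n=='top' else .032;print(n,s[i],c[i].round(1),ray(x,c[i],.035).round(3),ray(x,c[i],.139).round(4),np.percentile(P[:,2],[50,90,95]).round(4))
"
```

```text
time: 22.68
position: [0.4062, -0.2723, 0.0516]
tool_rot: [2.809, 1.315, 0.2]
ft_force: [0.3, -0.4, 0.6]
grip_width: 0.799
time: 23.3
position: [0.38, -0.1752, 0.211]
tool_rot: [2.804, 1.316, 0.214]
ft_force: [-0.3, 0.5, 1.2]
grip_width: 0.942
time: 23.92
position: [0.398, 0.044, 0.2078]
tool_rot: [2.84, 1.26, 0.169]
ft_force: [1.1, 0.0, -0.7]
grip_width: 1.0
time: 24.3
position: [0.3912, 0.1644, 0.2104]
tool_rot: [2.835, 1.269, 0.174]
ft_force: [0.5, -0.6, 0.2]
grip_width: 1.003
t=24.30 pos=[0.3912 0.1644 0.2104] psi=-42.0 q7=-1.13 tilt=6.66 w=1.003 F=[ 0.5 -0.6  0.2] T=[-0.14  0.22 -0.05] | shift [-323.9  295.4  103.6] twist -0.069
top [179 176  46  45 807] [205.5 199.8] [0.661 0.315 0.035] [0.6343 0.2955 0.139 ] [0.0682 0.0751 0.0764]
top [311 232  23  22 386] [321.8 242.7] [0.54  0.013 0.035] [0.5209 0.0139 0.139 ] [0.1385 0.1424 0.1435]
top [422 244  21  22 344] [431.8 254.4] [ 0.502 -0.269  0.035] [ 0.4858 -0.2491  0.139 ] [0.0349 0.0389 0.041 ]
top [423 281  21  21 351] [433.1 291.3] [ 0.407 -0.267  0.035] [ 0.3974 -0.2468  0.139 ] [0.0346 0.0391 0.0405]
side [358 205  19  17 273] [366.5 213.3] [ 0.5   -0.241  0.035] [ 0.4698 -0.0107  0.139 ] [0.0307 0.039  0.0399]
side [391 208  19  17 270] [400. 216.] [ 0.408 -0.24   0.035] [ 0.3928 -0.0099  0.139 ] [0.0327 0.0393 0.04  ]
side [330 212  24  21 394] [342.4 220.9] [ 0.557 -0.179  0.035] [0.5167 0.0405 0.139 ] [0.137  0.1425 0.143 ]
side [ 219  305   42   58 1210] [240.  342.6] [0.646 0.375 0.035] [0.5913 0.503  0.139 ] [0.0426 0.072  0.0735]
```

View pics/end.png

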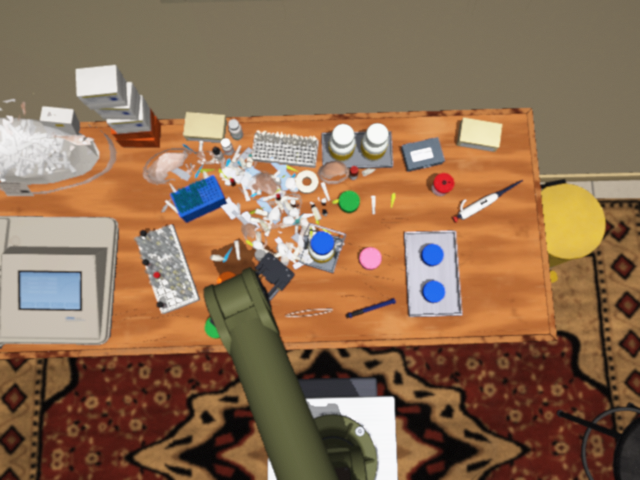

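The top view shows the cap on the bottle at (322,243), two caps in the tray at (432,254) and (433,291), and nothing else moved. Top-camera cap heights are 0.1385 m on the bottle (0.139 when home) and 0.035 m in the tray, as expected.

```bash
python3 -c "
from bench import ctrl
print(ctrl.close_job(), ctrl.get_state()['time'])"
```

```text
the job is handed in; nothing more can be done
the job is handed in; nothing more can be done
```

I've handed the job in: the bottle is closed with the cap that fits, and the other two caps are in the stainless tray. The last move ended at 24.3 s. The hand-in gave no verdict, so what follows rests on my own checks.

- **Finding the cap:** the first one I tried, the nearest to the robot, threaded on at about 5 mm per radian. I turned it in two grips until the descent stopped and the torque rose. The other two I never tried on the bottle.
- **Screwed cap:** the top camera puts its top at 0.1385 m, where home would be 0.139 m. The side camera, corrected with a cap of known height, gives 0.1386 m. Its centre reads about (0.521, 0.014), within about 3 mm of my measured neck axis at (0.5235, 0.016), so it passes the 4 mm limit with little to spare. I judged it upright by eye only and did not measure its angle.
- **Caps in the tray:** they lie flat at about (0.502, -0.269) and (0.407, -0.267), well inside the walls. Their tops are at 0.035 m, so they rest on the tray floor.
- **Bystanders:** they look unmoved in the last top view. I did not measure them, and the arm hid some of the bench near the front.
- **Tool tilt:** the tool drifted to about 7° of tilt during the last moves, which could not be commanded away. The cap set down that way still reads flat.

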